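# Feel out and mark the sticky spot on a syringe pump slide

## Task

The syringe pump's carriage catches somewhere along its slide: stroke it through its full travel, first gently up against the bumper at the blue end, then gently up against the bumper at the grey end, feeling for the one sticky spot. Then bring the carriage back, leave it standing in the middle of the sticky spot, and push its red marker pin fully down there, and nowhere else. Take your hand off, and leave the vials and the tray as they stand.

Things in the scene. Friction and masses are not known exactly. Their poses are not given: they have to be found in the camera images.
- pump: The bench syringe pump, bolted down: white base 120 mm (x) by 340 mm (y) by 30 mm high, with a 32 mm high end block on each end (tops 62 mm above the table), the blue one at its +y end, the grey one at its -y end. Origin: centre of the underside, on the table. z up; the slide runs along its y axis.
- track: Dark steel track in the white base under the carriage, 260 mm long; origin and axes those of the pump. One unseen sticky spot lies on it, its middle within 65 mm of mid travel. Only there does a shoe in the carriage press on the track: from nothing 9 mm before the spot's middle, swelling to about 10 N in the middle, to nothing 9 mm beyond; the drag rises with it.
- carriage: Aluminium carriage, 104 mm (x) by 70 mm (y), flat top 62 mm above the table, with the black fin and red pin on it. Slides only along pump y, bumper to bumper (170 mm); stays where left. Origin: its middle in x, y, at table height; it meets the pump's origin at mid travel; same axes. Slides with about 1.5 N; up to about 7 N more on the sticky spot.
- fin (a point): Grip point of the upright black fin, 12.5 mm below its top. The fin is 16 mm thick along the slide (pump y), 26 mm wide across, and stands 43 mm above the carriage's flat top (its top 105 mm above the table); its middle is 12 mm towards pump +x from the carriage's origin. Pinch it from above, fingers closing along the slide.
- pin_top (a point): Centre of the top of the red marker pin: upright, 16 mm in diameter, on the carriage 34 mm towards pump -x from the carriage's origin (46 mm from the fin's middle); up, its top is 82 mm above the table and 20 mm above the carriage's flat top.
- pin (a joint): How far the red pin is pushed down: 0 up, 0.008 m fully down. It needs about 4 N, does not spring back, and stops hard at the bottom. It marks the track where it is pushed down, so it must stay up until the carriage stands on the sticky spot.
- bumper_blue: Black rubber bumper, 18 mm in diameter, 15 mm long, inside the blue end block; origin at the centre of its free face, 120 mm from the pump's origin along +y, 46 mm up. The carriage meets it when 85 mm from mid travel. It gives about 1 mm for every 2 N; more than 20 N on it harms the pump.
- bumper_grey: The same bumper on the grey end block, 120 mm from the pump's origin along -y.
- vial_amber: Amber glass vial with red cap, 26 mm in diameter, 52 mm high, standing on the table beyond the pump. Origin: centre of its underside. Leave alone.
- vial_green: Green glass vial with metal cap, 26 mm in diameter, 52 mm high, standing on the table beyond the pump. Origin: centre of its underside. Leave alone.
- tray: Shallow open steel tray, 80 by 130 by 25 mm, on the table beyond the pump. Origin: centre of its underside. Leave alone.

How it is judged:
By the outcome, as a careful person would: the job done as asked, in the order asked, and still so for the second after the job is handed in, with the robot touching nothing.
It also fails if it takes over 61 s, if anything falls off the work surface, if the arm or the gripper's body presses on something with over 40 N, if the wrist force passes 120 N, or if a joint passes its speed limit or range.

## Robot

A 7-joint arm with a two-finger parallel gripper is mounted at the origin on the work surface. World frame = base frame: x ahead of the robot, y to its left, z up, the work surface at z = 0. Lengths are in m, angles in rad, forces in N, time in s.
With the tool pointing down it reaches from about 0.425 to 0.875 m from the base axis. Payload 4.7 kg.
Tool frame: the origin (TCP) lies midway between the tips of the shut fingers; the grasp point (between the pads) lies 19 mm behind it; z points along the fingers, y is the line along which they close (so a half turn about z gives the same grasp; the last joint's range is limited). The gripper opens to 87 mm and grips with 3 to 60 N. Pads are 19 mm wide; open, the fingers measure 117 mm over their backs; the gripper's body (75 mm by 190 mm) begins 51 mm behind the grasp point.
Start: joints at [-1.296, 0.321, -0.07, 1.45, 0.023, 1.371, -0.057], TCP at [0.168, 0.628, 0.223] pointing down, gripper open.
Joint ranges: [-2.86, 2.86], [-0.3, 2.09], [-1.38, 1.24], [0.06, 2.45], [-1.56, 4.7], [0.09, 2.05], [-2.69, 2.69]. Speed limits (rad/s): [2.57, 2.57, 3.14, 3.14, 3.14, 3.14, 3.14].

## Interface

Orientations are given as a rotation vector (axis times angle).
In Python, from bench import ctrl gives the robot as it stands. The module is installed in compiled form; this text tells all that it offers.
- The arm moves only by the shell command python3 -m handwheel 'ROWS' [FORCE]. ROWS is JSON, a list of rows, each a list of 7 numbers: the finger opening in m, from 0 to 0.087, then the shift along the tool's x, y, z in m, then the turn, a rotation vector about the tool's x, y, z in degrees. A call has 1 to 12 rows; each row shifts and turns the commanded pose from where the row before left it, along the tool's axes as they then stand; what a row does not reach is not made up. A row lasts 1/8 s, in which the tool goes at most 62.5 mm and 10.7 degrees, less where a joint would pass 70% of its speed; a pose out of reach is approached as far as the arm can. A call is refused whole if a number of a shift passes 0.0625 or a number of a turn 10.7, either way. A call with a gripper value outside its range is refused whole. The fingers move at their own pace and stop on an object; FORCE is the grip in N (left out, the last holds). Time passes only in rows, so rows that do not move let the fingers close. It gives the time, the measured TCP pose, the force, the opening and the grip force at its end, in the units of the state.
- ctrl.get_state(): the state, without advancing time (a new reading comes with each control period).
- ctrl.get_image(name): name is "side" or "top" or "wrist"; returns (picture, depth): 384x512x3 uint8, blue, green, red; 384x512 float32, m along the optical axis (not along the pixel's ray), 0 where there is no reading.
- ctrl.camera_info(name): a dict with "intrinsics" (3x3 intrinsics, pixels), "R" (3x3) and "t" (3): a world point X has camera coordinates R X + t. Camera axes: x right, y down, z forward; pixel columns grow to the right and rows downward; lengths in m; the calibration is good to about 2 mm. A picture is of the moment at which its call begins: read the wrist's pose just before it. camera_info takes no time and is no camera call; for the wrist camera it gives the pose at the moment of the call.
- ctrl.close_job(): hands the job in; it is judged then, once.
The state is a dict: "time": time; "joint_positions": joint angles; "qd": joint speeds; "joint_torque": joint torques, N m; "position": TCP position; "tool_rot": TCP orientation; "ft_force": force on the tool from outside, world axes, zero at the start; "torque": the same for the moment, N m; "grip_width": opening from 0.0 (shut) to 1.0 (fully open); "grip_force": force on a finger pad.
Only numpy, scipy, OpenCV 4.12 (cv2) and the standard library are available. Lean on these libraries where they do the work, as an engineer would, in place of code of your own. Each camera call takes 0.05 s, during which the arm holds its last target. There are 200 camera calls.

## Working session

There is one attempt and no reset: what is moved stays moved. The work goes in short steps, Python scripts to look and compute and a shell command to move; the robot and the scene stay as the last step left them, time stands still between calls to the robot, and variables do not carry over. Pictures are saved under pics/ and viewed, at most 10 in all, crops included, and the job is handed in when it is done.

```bash
mkdir -p pics
python3 - <<'E'
from bench import ctrl
import cv2,numpy as np
s=ctrl.get_state();print({k:np.round(v,4) for k,v in s.items()})
for n in("top","side"):
    im,d=ctrl.get_image(n);cv2.imwrite(f"pics/{n}1.png",im);np.save(f"pics/{n}1.npy",d);print(n,ctrl.camera_info(n))
E
```

```text
{'time': np.float64(0.0), 'joint_positions': array([-1.2959,  0.3218, -0.0701,  1.4517,  0.0226,  1.3708, -0.0569]), 'qd': array([ 0.0005, -0.    , -0.0016, -0.0004, -0.0015, -0.0002, -0.0008]), 'joint_torque': array([ 4.00000e-04, -4.91293e+01, -4.03500e-01, -3.12527e+01,
       -6.39000e-02,  4.40000e-02,  2.00000e-04]), 'position': array([0.1675, 0.6275, 0.2215]), 'tool_rot': array([-4.0850e-01, -3.1148e+00,  3.0000e-03]), 'ft_force': array([-0.3501,  0.0619, -0.1336]), 'torque': array([ 0.0153, -0.0043, -0.0304]), 'grip_force': np.float64(0.0), 'grip_width': np.float64(0.9991)}
top {'intrinsics': array([[359.97733982,   0.        , 250.23290925],
       [  0.        , 359.97733982, 190.72425414],
       [  0.        ,   0.        ,   1.        ]]), 'R': array([[ 0.00998813, -0.99960274, -0.0263554 ],
       [-0.98884353, -0.00595636, -0.14883884],
       [ 0.14862273,  0.02754798, -0.98851019]]), 't': array([0.03530998, 0.61367841, 0.72867428])}
side {'intrinsics': array([[451.74722291,   0.        , 252.07383998],
       [  0.        , 451.74722291, 194.75601182],
       [  0.        ,   0.        ,   1.        ]]), 'R': array([[ 0.9952623 , -0.09584215, -0.01634755],
       [-0.06674313, -0.55122919, -0.83168007],
       [ 0.07069876,  0.8288309 , -0.55501443]]), 't': array([-0.58962405,  0.13183412,  0.76342185])}
```

View pics/top1.png

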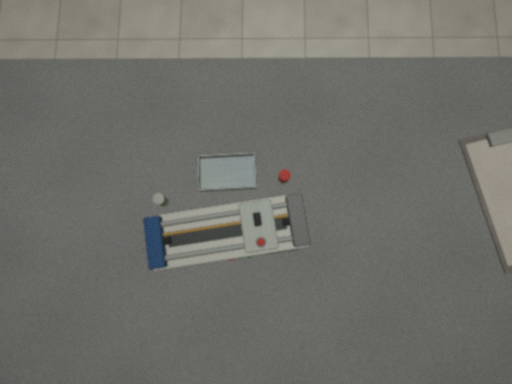

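View pics/side1.png

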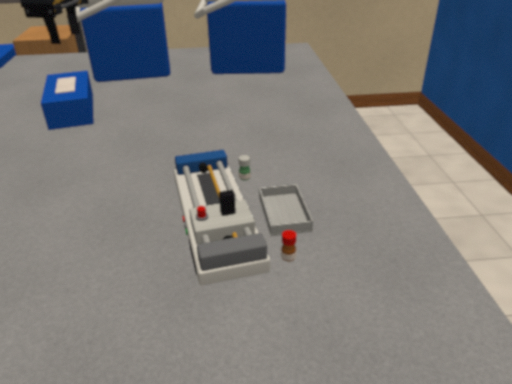

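The top view shows the pump at about (145–310, 195–270), blue end on the left (+y). The fin is at about (257,219), the pin at (261,242), and the tray and vials sit above the pump (+x). I'll enlarge it next.

Run:
```python
import cv2
im=cv2.imread("pics/top1.png")[185:280,135:320]
cv2.imwrite("pics/top1c.png",cv2.resize(im,None,fx=4,fy=4,interpolation=cv2.INTER_CUBIC))
```

```text
(no output)
```

View pics/top1c.png

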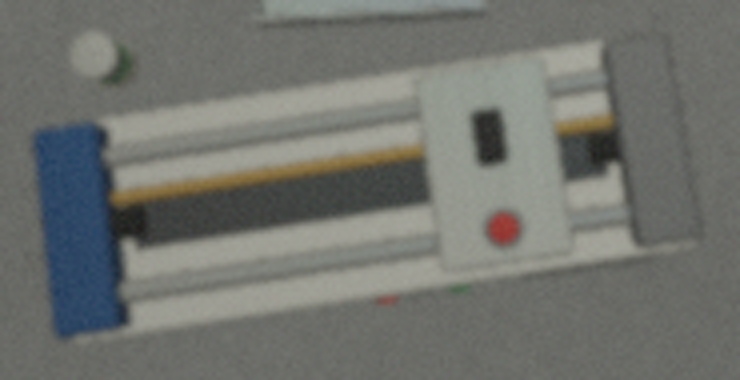

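```bash
cat > h.py <<'E'
import numpy as np
from bench import ctrl
def bp(name,uv,z,c=None):
    c=c or ctrl.camera_info(name);K,R,t=c["intrinsics"],c["R"],c["t"]
    r=R.T@np.linalg.solve(K,[*uv,1]);o=-R.T@t
    return (o+r*(z-o[2])/r[2])
E
python3 - <<'E'
from h import *
P={"b":[(37,131),(58,336)],"g":[(667,37),(697,238)],"car":[(418,72),(545,57),(572,250),(443,268)]}
f=lambda p,z:bp("top",((p[0]+.5)/4+134.5,(p[1]+.5)/4+184.5),z)[:2]
Q={k:np.array([f(p,.062) for p in v]) for k,v in P.items()}
for k,v in Q.items(): print(k,v.round(4),v.mean(0).round(4))
d=Q["b"].mean(0)-Q["g"].mean(0);print(np.linalg.norm(d));y=d/np.linalg.norm(d);x=np.array([y[1],-y[0]])
c=(Q["b"].mean(0)+Q["g"].mean(0))/2;print("c",c,"y",y,np.degrees(np.arctan2(-y[0],y[1])))
car=Q["car"].mean(0);print("car in pump",x@(car-c),y@(car-c))
for n,p,z in(("pin",(504,229),.082),("fin",(489,136),.105)):
    q=f(p,z);print(n,q,x@(q-c),y@(q-c))
s=ctrl.get_state()
from scipy.spatial.transform import Rotation as Ro
print(Ro.from_rotvec(s["tool_rot"]).as_matrix().round(3))
E
```

```text
b [[0.553  0.2629]
 [0.4477 0.2463]] [0.5004 0.2546]
g [[ 0.605  -0.0676]
 [ 0.5008 -0.0818]] [ 0.5529 -0.0747]
car [[ 0.5856  0.0629]
 [ 0.594  -0.0037]
 [ 0.4941 -0.0177]
 [ 0.4843  0.0485]] [0.5395 0.0225]
0.33350052861932167
c [0.52662853 0.08993393] y [-0.15756585  0.98750848] 9.06563739952973
car in pump 0.0020667543139259326 -0.06862656612835885
pin [0.50425664 0.01731912] -0.03353404465263105 -0.06818269427976509
fin [0.54921626 0.02498949] 0.012072550411945524 -0.06769224376437923
[[-0.966  0.258 -0.   ]
 [ 0.258  0.966 -0.002]
 [-0.    -0.002 -1.   ]]
```

```bash
python3 -m handwheel '[[0.087,0,0,0,0,0,-8],[0.087,0,0,0,0,0,-8],[0.087,0,0,0,0,0,-8]]'; python3 -m handwheel '[[0.087,-0.0235,-0.0546,0,0,0,0],[0.087,-0.0235,-0.0546,0,0,0,0],[0.087,-0.0235,-0.0546,0,0,0,0],[0.087,-0.0235,-0.0546,0,0,0,0],[0.087,-0.0235,-0.0546,0,0,0,0],[0.087,-0.0235,-0.0546,0,0,0,0],[0.087,-0.0235,-0.0546,0,0,0,0],[0.087,-0.0235,-0.0546,0,0,0,0],[0.087,-0.0235,-0.0546,0,0,0,0],[0.087,-0.0235,-0.0546,0,0,0,0],[0.087,-0.0235,-0.0546,0,0,0,0],[0.087,0,0,0,0,0,0]]'
python3 - <<'E'
from h import *
import cv2
s=ctrl.get_state();c=ctrl.camera_info("wrist");im,d=ctrl.get_image("wrist");cv2.imwrite("pics/w1.png",im)
np.save("pics/w1.npy",d)
import pickle;pickle.dump(c,open("pics/w1.pkl","wb"));print(s["position"],s["tool_rot"],s["ft_force"],s["time"])
E
```

```text
time: 0.48
position: [0.1675, 0.6277, 0.2219]
tool_rot: [0.255, -3.131, 0.002]
ft_force: [0.4, -0.3, 0.2]
grip_width: 0.997
grip_force: 0.0
time: 1.98
position: [0.519, 0.0698, 0.2224]
tool_rot: [-0.233, 3.133, -0.004]
ft_force: [0.4, 0.4, 0.5]
grip_width: 0.997
grip_force: 0.0
[0.51900812 0.06980111 0.22237755] [-0.23322244  3.13259861 -0.00379547] [0.41154625 0.43543044 0.54020673] 1.975
```

View pics/w1.png

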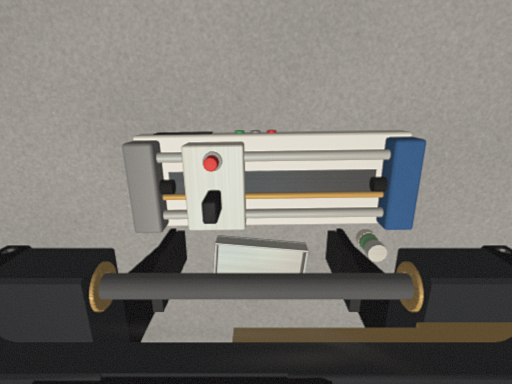

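The wrist view shows the carriage with the pin at (211,163) and the fin at about (211,207), blue block on the right. I'll check the geometry from here.

Run:
```python
from h import *
import pickle,cv2
c=pickle.load(open("pics/w1.pkl","rb"));im=cv2.imread("pics/w1.png")
print("cam",(-c["R"].T@c["t"]).round(3),c["R"].round(2).tolist())
f=lambda p,z:bp("w",p,z,c)[:2]
car=np.array([f(p,.062) for p in[(183,143),(243,143),(245,229),(188,230)]]);print(car.round(4),car.mean(0))
print("pin",f((211,163),.082))
cv2.imwrite("pics/w1c.png",cv2.resize(im[125:240,115:430],None,fx=2.5,fy=2.5,interpolation=cv2.INTER_CUBIC))
```

```text
cam [0.436 0.057 0.385] [[-0.15, 0.99, -0.0], [0.94, 0.14, 0.31], [0.3, 0.04, -0.95]]
[[ 0.4905 -0.0175]
 [ 0.4807  0.0482]
 [ 0.5832  0.0644]
 [ 0.5947 -0.004 ]] [0.53725936 0.02279069]
pin [0.50373998 0.01797623]
```

View pics/w1c.png

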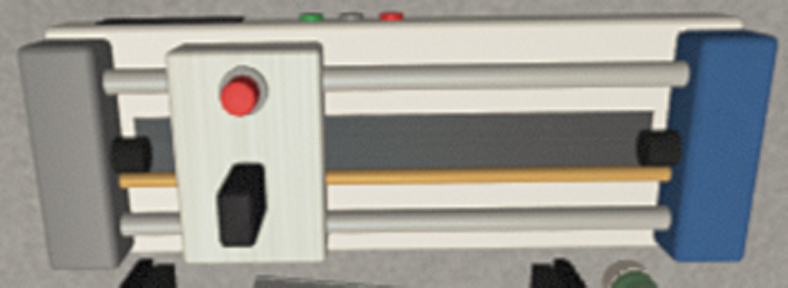

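```bash
python3 -m handwheel '[[0.087,-0.0115,-0.0245,0,0,0,-0.6],[0.087,-0.0114,-0.0245,0,0,0,0],[0.087,0,0,0.05,0,0,0],[0.087,0,0,0.05,0,0,0],[0.087,0,0,0,0,0,0]]'
python3 - <<'E'
from h import *
import cv2
s=ctrl.get_state();c=ctrl.camera_info("wrist");im,d=ctrl.get_image("wrist");cv2.imwrite("pics/w2.png",im)
K=c["intrinsics"]
for q in ((.5494,.025,.105),(.5039,.0175,.082)):
    p=K@(c["R"]@np.array(q)+c["t"]);print(p[:2]/p[2])
E
```

```text
time: 2.65
position: [0.5441, 0.0325, 0.1188]
tool_rot: [0.267, -3.121, 0.0]
ft_force: [-0.1, -0.0, 0.3]
grip_width: 1.0
grip_force: 0.0
[245.15937438 240.34821328]
[246.01272475 165.85109351]
```

View pics/w2.png

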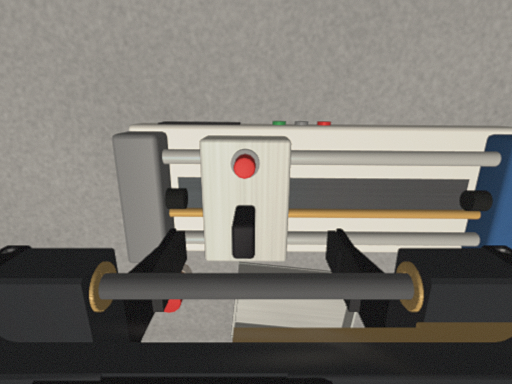

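Prediction and picture agree: fin at about (243,235), pin at (244,167). I'll correct the lag and go down.

```bash
python3 -m handwheel '[[0.087,-0.002,-0.004,0,0,0,0.3],[0.087,-0.002,-0.004,0,0,0,0.3],[0.087,0,0,0,0,0,0],[0.087,0,0,0,0,0,0]]';python3 -m handwheel '[[0.087,0,0,0.015,0,0,0],[0.087,0,0,0.015,0,0,0],[0.087,0,0,0.013,0,0,0],[0.087,0,0,0,0,0,0],[0.087,0,0,0,0,0,0]]'
```

```text
time: 3.2
position: [0.5536, 0.0238, 0.1231]
tool_rot: [-0.248, 3.131, 0.001]
ft_force: [-1.5, 0.6, -0.3]
grip_width: 1.003
grip_force: 0.0
time: 3.82
position: [0.5535, 0.0237, 0.0796]
tool_rot: [-0.248, 3.132, -0.0]
ft_force: [-0.4, -0.4, 0.8]
grip_width: 1.002
grip_force: 0.0
```

```bash
python3 -m handwheel '[[0.087,0.0038,0.002,0.005,0,0,0],[0.087,0,0,0,0,0,0]]';python3 -m handwheel '[[0.03,0,0,0,0,0,0],[0.03,0,0,0,0,0,0],[0.03,0,0,0,0,0,0],[0.03,0,0,0,0,0,0]]' 30; python3 -m handwheel '[[0.0,0,0,0,0,0,0],[0.0,0,0,0,0,0,0],[0.0,0,0,0,0,0,0],[0.0,0,0,0,0,0,0]]' 30
```

```text
time: 4.08
position: [0.5487, 0.0254, 0.0744]
tool_rot: [0.249, -3.131, -0.001]
ft_force: [-0.3, -0.5, 0.0]
grip_width: 0.999
grip_force: 0.0
time: 4.58
position: [0.5493, 0.0251, 0.0746]
tool_rot: [-0.248, 3.132, 0.0]
ft_force: [-0.3, -0.1, 0.1]
grip_width: 0.631
grip_force: 0.0
time: 5.08
position: [0.5492, 0.0251, 0.0746]
tool_rot: [-0.248, 3.132, -0.0]
ft_force: [-0.0, 0.6, -0.4]
grip_width: 0.182
grip_force: 30.0
```

```bash
cat > f.py <<'E'
import sys,re,numpy as np
t=sys.stdin.read();g=lambda k:[eval(m) for m in re.findall(k+r": (.*)",t)]
c=np.array([.5266,.0899]);y=np.array([-.1576,.9875]);x=np.array([y[1],-y[0]])
f=open("log.txt","a")
for a,p,F in zip(g("time"),g("position"),g("ft_force")):
    p=np.array(p);F=np.array(F);l=f"{a} s={1e3*(y@(p[:2]-c)):.1f} x={1e3*(x@(p[:2]-c)):.1f} z={p[2]*1e3:.1f} Fs={y@F[:2]:.1f} Fx={x@F[:2]:.1f} Fz={F[2]:.1f}";print(l);f.write(l+"\n")
if "refus" in t or not g("time"):print(t)
E
{ 
python3 -m handwheel '[[0,0,0.005,0,0,0,0]]'
python3 -m handwheel '[[0,0,0.005,0,0,0,0]]'
python3 -m handwheel '[[0,0,0.005,0,0,0,0]]'
python3 -m handwheel '[[0,0,0.005,0,0,0,0]]'
python3 -m handwheel '[[0,0,0.005,0,0,0,0]]'
python3 -m handwheel '[[0,0,0.005,0,0,0,0]]'
} | python3 f.py
```

```text
5.2 s=-63.4 x=12.2 z=74.6 Fs=-2.1 Fx=1.1 Fz=0.2
5.32 s=-57.6 x=12.1 z=74.6 Fs=-1.9 Fx=0.6 Fz=0.8
5.45 s=-52.3 x=12.1 z=74.6 Fs=-2.1 Fx=0.6 Fz=-0.8
5.58 s=-47.1 x=12.0 z=74.6 Fs=-2.2 Fx=-0.1 Fz=-0.3
5.7 s=-42.1 x=12.0 z=74.5 Fs=-1.0 Fx=-0.8 Fz=0.6
5.82 s=-37.2 x=12.0 z=74.6 Fs=-1.7 Fx=-1.4 Fz=0.3
```

```bash
{ 
python3 -m handwheel '[[0,0,0.005,0,0,0,0]]'
python3 -m handwheel '[[0,0,0.005,0,0,0,0]]'
python3 -m handwheel '[[0,0,0.005,0,0,0,0]]'
python3 -m handwheel '[[0,0,0.005,0,0,0,0]]'
python3 -m handwheel '[[0,0,0.005,0,0,0,0]]'
python3 -m handwheel '[[0,0,0.005,0,0,0,0]]'
python3 -m handwheel '[[0,0,0.005,0,0,0,0]]'
python3 -m handwheel '[[0,0,0.005,0,0,0,0]]'
python3 -m handwheel '[[0,0,0.005,0,0,0,0]]'
python3 -m handwheel '[[0,0,0.005,0,0,0,0]]'
python3 -m handwheel '[[0,0,0.005,0,0,0,0]]'
python3 -m handwheel '[[0,0,0.005,0,0,0,0]]'
python3 -m handwheel '[[0,0,0.005,0,0,0,0]]'
python3 -m handwheel '[[0,0,0.005,0,0,0,0]]'
python3 -m handwheel '[[0,0,0.005,0,0,0,0]]'
python3 -m handwheel '[[0,0,0.005,0,0,0,0]]'
python3 -m handwheel '[[0,0,0.005,0,0,0,0]]'
python3 -m handwheel '[[0,0,0.005,0,0,0,0]]'
python3 -m handwheel '[[0,0,0.005,0,0,0,0]]'
python3 -m handwheel '[[0,0,0.005,0,0,0,0]]'
python3 -m handwheel '[[0,0,0.005,0,0,0,0]]'
python3 -m handwheel '[[0,0,0.005,0,0,0,0]]'
} | python3 f.py
```

```text
5.95 s=-32.2 x=12.0 z=74.6 Fs=-0.9 Fx=-1.2 Fz=0.6
6.08 s=-27.1 x=12.0 z=74.6 Fs=-0.8 Fx=-0.3 Fz=1.7
6.2 s=-22.2 x=12.0 z=74.6 Fs=-2.0 Fx=-1.6 Fz=0.7
6.32 s=-17.1 x=12.0 z=74.6 Fs=-2.2 Fx=-1.7 Fz=1.2
6.45 s=-12.2 x=11.9 z=74.6 Fs=-2.3 Fx=-2.8 Fz=2.1
6.58 s=-7.2 x=11.9 z=74.5 Fs=-2.1 Fx=-1.7 Fz=1.7
6.7 s=-2.2 x=11.9 z=74.6 Fs=-1.8 Fx=-2.1 Fz=2.7
6.82 s=2.9 x=11.9 z=74.5 Fs=-1.2 Fx=-2.6 Fz=2.6
6.95 s=7.8 x=11.9 z=74.5 Fs=-0.5 Fx=-3.8 Fz=2.8
7.08 s=12.8 x=11.9 z=74.5 Fs=-1.5 Fx=-4.3 Fz=3.2
7.2 s=17.9 x=11.8 z=74.5 Fs=-1.5 Fx=-4.5 Fz=4.0
7.32 s=22.9 x=11.9 z=74.5 Fs=-2.0 Fx=-5.1 Fz=4.3
7.45 s=27.9 x=11.8 z=74.5 Fs=-1.4 Fx=-4.9 Fz=3.8
7.58 s=32.8 x=11.8 z=74.6 Fs=-1.2 Fx=-5.2 Fz=4.4
7.7 s=37.9 x=11.7 z=74.5 Fs=-2.7 Fx=-5.5 Fz=4.1
7.82 s=42.9 x=11.7 z=74.5 Fs=-2.1 Fx=-5.3 Fz=3.9
7.95 s=46.1 x=11.7 z=74.5 Fs=-8.7 Fx=-5.9 Fz=5.2
8.07 s=49.1 x=11.7 z=74.5 Fs=-10.2 Fx=-5.6 Fz=5.7
8.2 s=53.8 x=11.7 z=74.6 Fs=-7.4 Fx=-5.6 Fz=5.4
8.32 s=61.4 x=11.6 z=74.5 Fs=-0.5 Fx=-4.7 Fz=4.2
8.45 s=67.8 x=11.6 z=74.5 Fs=-1.9 Fx=-4.9 Fz=3.9
8.57 s=73.1 x=11.6 z=74.5 Fs=-0.9 Fx=-5.1 Fz=5.1
```

```bash
{ 
python3 -m handwheel '[[0,0.0006,0.003,-0.0003,0,0,0]]'
python3 -m handwheel '[[0,0,0.003,0,0,0,0]]'
python3 -m handwheel '[[0,0,0.002,0,0,0,0]]'
python3 -m handwheel '[[0,0,0.002,0,0,0,0]]'
python3 -m handwheel '[[0,0,0.001,0,0,0,0]]'
python3 -m handwheel '[[0,0,0.001,0,0,0,0]]'
} | python3 f.py
```

```text
8.7 s=76.1 x=11.5 z=74.6 Fs=-1.3 Fx=-1.6 Fz=-1.6
8.82 s=78.7 x=11.5 z=74.5 Fs=-1.8 Fx=-3.1 Fz=-0.1
8.95 s=80.6 x=11.5 z=74.6 Fs=-2.2 Fx=-2.9 Fz=-0.1
9.07 s=82.5 x=11.5 z=74.6 Fs=-1.0 Fx=-2.4 Fz=-0.9
9.2 s=83.5 x=11.5 z=74.6 Fs=-1.8 Fx=-2.2 Fz=-3.0
9.32 s=84.4 x=11.6 z=74.6 Fs=-2.2 Fx=-1.9 Fz=-2.5
```

```bash
{ 
python3 -m handwheel '[[0,0,0.001,0,0,0,0]]'
python3 -m handwheel '[[0,0,0.001,0,0,0,0]]'
python3 -m handwheel '[[0,0,0.001,0,0,0,0]]'
python3 -m handwheel '[[0,0,0.001,0,0,0,0]]'
python3 -m handwheel '[[0,0,0.0,0,0,0,0]]'
} | python3 f.py
```

```text
9.45 s=85.5 x=11.4 z=74.6 Fs=-1.8 Fx=-0.8 Fz=-3.1
9.57 s=86.2 x=11.4 z=74.6 Fs=-3.7 Fx=-2.2 Fz=-4.3
9.7 s=86.8 x=11.4 z=74.6 Fs=-3.4 Fx=-1.5 Fz=-4.6
9.82 s=87.5 x=11.4 z=74.6 Fs=-5.4 Fx=-1.6 Fz=-5.1
9.95 s=87.6 x=11.4 z=74.6 Fs=-5.0 Fx=-1.2 Fz=-4.7
```

```bash
{ 
python3 -m handwheel '[[0,0.0002,-0.005,0.00015,0,0,0]]'
python3 -m handwheel '[[0,0,-0.005,0,0,0,0]]'
python3 -m handwheel '[[0,0,-0.005,0,0,0,0]]'
python3 -m handwheel '[[0,0,-0.005,0,0,0,0]]'
python3 -m handwheel '[[0,0,-0.003,0,0,0,0]]'
python3 -m handwheel '[[0,0,-0.002,0,0,0,0]]'
python3 -m handwheel '[[0,0,-0.002,0,0,0,0]]'
python3 -m handwheel '[[0,0,-0.002,0,0,0,0]]'
python3 -m handwheel '[[0,0,-0.002,0,0,0,0]]'
python3 -m handwheel '[[0,0,-0.002,0,0,0,0]]'
python3 -m handwheel '[[0,0,-0.002,0,0,0,0]]'
python3 -m handwheel '[[0,0,-0.002,0,0,0,0]]'
python3 -m handwheel '[[0,0,-0.002,0,0,0,0]]'
python3 -m handwheel '[[0,0,-0.002,0,0,0,0]]'
python3 -m handwheel '[[0,0,-0.002,0,0,0,0]]'
python3 -m handwheel '[[0,0,-0.002,0,0,0,0]]'
python3 -m handwheel '[[0,0,-0.002,0,0,0,0]]'
python3 -m handwheel '[[0,0,-0.002,0,0,0,0]]'
python3 -m handwheel '[[0,0,-0.002,0,0,0,0]]'
} | python3 f.py
```

```text
10.07 s=85.2 x=11.5 z=74.6 Fs=2.6 Fx=-0.7 Fz=-7.5
10.2 s=80.2 x=11.5 z=74.6 Fs=2.1 Fx=-0.3 Fz=-7.4
10.32 s=74.3 x=11.6 z=74.7 Fs=0.9 Fx=-0.1 Fz=-8.3
10.45 s=68.7 x=11.5 z=74.6 Fs=2.0 Fx=1.4 Fz=-9.5
10.58 s=65.2 x=11.5 z=74.6 Fs=1.6 Fx=1.6 Fz=-10.2
10.7 s=63.4 x=11.5 z=74.7 Fs=1.8 Fx=2.1 Fz=-9.9
10.82 s=61.5 x=11.5 z=74.6 Fs=1.9 Fx=1.5 Fz=-11.3
10.95 s=59.6 x=11.5 z=74.7 Fs=2.5 Fx=1.0 Fz=-11.0
11.08 s=58.6 x=11.6 z=74.7 Fs=6.3 Fx=3.7 Fz=-11.5
11.2 s=57.7 x=11.5 z=74.7 Fs=6.8 Fx=2.3 Fz=-11.9
11.32 s=56.5 x=11.5 z=74.7 Fs=8.3 Fx=3.0 Fz=-12.2
11.45 s=55.2 x=11.5 z=74.7 Fs=8.9 Fx=3.2 Fz=-12.4
11.58 s=53.4 x=11.6 z=74.7 Fs=8.5 Fx=2.5 Fz=-12.1
11.7 s=51.2 x=11.5 z=74.7 Fs=9.0 Fx=2.1 Fz=-12.5
11.82 s=48.4 x=11.6 z=74.7 Fs=5.7 Fx=3.0 Fz=-12.7
11.95 s=44.6 x=11.6 z=74.7 Fs=1.7 Fx=2.4 Fz=-11.6
12.08 s=41.2 x=11.5 z=74.7 Fs=0.9 Fx=3.7 Fz=-12.2
12.2 s=39.0 x=11.6 z=74.7 Fs=1.6 Fx=4.3 Fz=-12.8
12.32 s=37.0 x=11.6 z=74.6 Fs=1.5 Fx=3.1 Fz=-12.2
```

```bash
{ 
python3 -m handwheel '[[0,-0.0002,-0.005,0.0004,0,0,0]]'
python3 -m handwheel '[[0,0,-0.005,0,0,0,0]]'
python3 -m handwheel '[[0,0,-0.005,0,0,0,0]]'
python3 -m handwheel '[[0,0,-0.005,0,0,0,0]]'
python3 -m handwheel '[[0,0,-0.005,0,0,0,0]]'
python3 -m handwheel '[[0,0,-0.005,0,0,0,0]]'
python3 -m handwheel '[[0,0,-0.005,0,0,0,0]]'
python3 -m handwheel '[[0,0,-0.005,0,0,0,0]]'
python3 -m handwheel '[[0,0,-0.005,0,0,0,0]]'
python3 -m handwheel '[[0,0,-0.005,0,0,0,0]]'
python3 -m handwheel '[[0,0,-0.005,0,0,0,0]]'
} | python3 f.py
```

```text
12.45 s=32.5 x=11.7 z=74.6 Fs=1.9 Fx=1.7 Fz=-8.7
12.58 s=27.1 x=11.7 z=74.6 Fs=1.9 Fx=2.4 Fz=-9.3
12.7 s=22.0 x=11.7 z=74.6 Fs=1.5 Fx=3.0 Fz=-9.5
12.82 s=17.2 x=11.8 z=74.6 Fs=1.0 Fx=2.5 Fz=-8.4
12.95 s=12.1 x=11.8 z=74.6 Fs=1.8 Fx=1.8 Fz=-6.7
13.08 s=7.2 x=11.8 z=74.6 Fs=1.4 Fx=2.0 Fz=-6.3
13.2 s=2.2 x=11.8 z=74.6 Fs=2.0 Fx=2.2 Fz=-6.7
13.32 s=-2.8 x=11.8 z=74.6 Fs=1.4 Fx=1.9 Fz=-5.7
13.45 s=-7.8 x=11.8 z=74.6 Fs=1.4 Fx=2.0 Fz=-5.3
13.58 s=-12.8 x=11.8 z=74.6 Fs=1.2 Fx=2.4 Fz=-4.7
13.7 s=-17.8 x=11.9 z=74.6 Fs=1.8 Fx=2.6 Fz=-4.0
```

```bash
{ 
python3 -m handwheel '[[0,-0.0002,-0.006,0,0,0,0],[0,0,-0.006,0,0,0,0],[0,0,-0.006,0,0,0,0],[0,0,-0.006,0,0,0,0]]'
python3 -m handwheel '[[0,-0.0002,-0.006,0,0,0,0],[0,0,-0.006,0,0,0,0],[0,0,-0.006,0,0,0,0],[0,0,-0.006,0,0,0,0]]'
python3 -m handwheel '[[0,0,-0.004,0,0,0,0],[0,0,-0.004,0,0,0,0]]'
python3 -m handwheel '[[0,0,-0.003,0,0,0,0]]'
python3 -m handwheel '[[0,0,-0.002,0,0,0,0]]'
python3 -m handwheel '[[0,0,-0.001,0,0,0,0],[0,0,-0.001,0,0,0,0]]'
} | python3 f.py
```

```text
14.2 s=-41.9 x=12.0 z=74.6 Fs=1.4 Fx=2.9 Fz=-1.4
14.7 s=-65.8 x=12.1 z=74.5 Fs=1.5 Fx=1.2 Fz=0.6
14.95 s=-73.7 x=12.1 z=74.5 Fs=1.8 Fx=1.8 Fz=2.1
15.08 s=-76.8 x=12.2 z=74.6 Fs=2.1 Fx=1.7 Fz=2.7
15.2 s=-78.7 x=12.1 z=74.5 Fs=1.7 Fx=1.0 Fz=2.2
15.45 s=-80.4 x=12.2 z=74.6 Fs=2.1 Fx=2.3 Fz=3.5
```

```bash
{ 
python3 -m handwheel '[[0,0,-0.001,0,0,0,0],[0,0,-0.001,0,0,0,0]]'
python3 -m handwheel '[[0,0,-0.001,0,0,0,0]]'
python3 -m handwheel '[[0,0,-0.001,0,0,0,0]]'
python3 -m handwheel '[[0,0,-0.001,0,0,0,0]]'
python3 -m handwheel '[[0,0,-0.001,0,0,0,0]]'
python3 -m handwheel '[[0,0,0,0,0,0,0]]'
} | python3 f.py
```

```text
15.7 s=-82.4 x=12.2 z=74.5 Fs=2.2 Fx=1.8 Fz=3.8
15.82 s=-83.6 x=12.2 z=74.5 Fs=1.8 Fx=0.9 Fz=4.5
15.95 s=-84.6 x=12.2 z=74.5 Fs=2.0 Fx=1.1 Fz=5.3
16.08 s=-85.3 x=12.2 z=74.5 Fs=2.1 Fx=1.4 Fz=5.4
16.2 s=-85.8 x=12.2 z=74.5 Fs=2.6 Fx=1.4 Fz=4.3
16.32 s=-85.8 x=12.2 z=74.5 Fs=2.5 Fx=1.2 Fz=4.8
```

```bash
{ 
python3 -m handwheel '[[0,0,-0.001,0,0,0,0]]'
python3 -m handwheel '[[0,0,-0.001,0,0,0,0]]'
python3 -m handwheel '[[0,0,-0.001,0,0,0,0]]'
python3 -m handwheel '[[0,0,0,0,0,0,0]]'
} | python3 f.py
```

```text
16.45 s=-86.2 x=12.2 z=74.5 Fs=4.4 Fx=1.9 Fz=6.0
16.58 s=-86.8 x=12.2 z=74.5 Fs=5.1 Fx=1.1 Fz=5.3
16.7 s=-87.3 x=12.2 z=74.5 Fs=5.9 Fx=1.1 Fz=5.5
16.82 s=-87.3 x=12.2 z=74.5 Fs=5.0 Fx=0.6 Fz=5.5
```

```bash
{ 
python3 -m handwheel '[[0,0.0002,0.006,-0.0001,0,0,0],[0,0,0.006,0,0,0,0],[0,0,0.006,0,0,0,0],[0,0,0.006,0,0,0,0],[0,0,0.006,0,0,0,0],[0,0,0.006,0,0,0,0],[0,0,0.006,0,0,0,0],[0,0,0.006,0,0,0,0],[0,0,0.006,0,0,0,0],[0,0,0.006,0,0,0,0]]'
python3 -m handwheel '[[0,0.0003,0.006,-0.0001,0,0,0],[0,0,0.006,0,0,0,0],[0,0,0.006,0,0,0,0],[0,0,0.006,0,0,0,0],[0,0,0.006,0,0,0,0],[0,0,0.006,0,0,0,0],[0,0,0.006,0,0,0,0],[0,0,0.006,0,0,0,0],[0,0,0.006,0,0,0,0],[0,0,0.006,0,0,0,0]]'
python3 -m handwheel '[[0,0,0.002,0,0,0,0],[0,0,0.002,0,0,0,0],[0,0,0.001,0,0,0,0],[0,0,0,0,0,0,0]]'
} | python3 f.py
```

```text
18.08 s=-29.1 x=11.9 z=74.5 Fs=-1.3 Fx=5.7 Fz=3.7
19.32 s=30.6 x=11.6 z=74.5 Fs=-1.9 Fx=5.8 Fz=3.5
19.82 s=35.6 x=11.6 z=74.6 Fs=-0.8 Fx=5.6 Fz=3.3
```

```bash
{ 
python3 -m handwheel '[[0,-0.0003,0.002,0,0,0,0],[0,0,0.002,0,0,0,0],[0,0,0.001,0,0,0,0]]'
python3 -m handwheel '[[0,0,0.001,0,0,0,0]]'
python3 -m handwheel '[[0,0,0.001,0,0,0,0]]'
python3 -m handwheel '[[0,0,0.001,0,0,0,0]]'
python3 -m handwheel '[[0,0,0.001,0,0,0,0]]'
python3 -m handwheel '[[0,0,0.001,0,0,0,0]]'
python3 -m handwheel '[[0,0,0.001,0,0,0,0]]'
python3 -m handwheel '[[0,0,0.001,0,0,0,0]]'
python3 -m handwheel '[[0,0,0.001,0,0,0,0]]'
python3 -m handwheel '[[0,0,0.001,0,0,0,0]]'
python3 -m handwheel '[[0,0,0.001,0,0,0,0]]'
python3 -m handwheel '[[0,0,0.001,0,0,0,0]]'
python3 -m handwheel '[[0,0,0.001,0,0,0,0]]'
python3 -m handwheel '[[0,0,0.001,0,0,0,0]]'
python3 -m handwheel '[[0,0,0.001,0,0,0,0]]'
python3 -m handwheel '[[0,0,0.001,0,0,0,0]]'
python3 -m handwheel '[[0,0,0.001,0,0,0,0]]'
python3 -m handwheel '[[0,0,0.001,0,0,0,0]]'
python3 -m handwheel '[[0,0,0.001,0,0,0,0]]'
python3 -m handwheel '[[0,0,0.001,0,0,0,0]]'
python3 -m handwheel '[[0,0,0.001,0,0,0,0]]'
python3 -m handwheel '[[0,0,0.001,0,0,0,0]]'
} | python3 f.py
```

```text
20.2 s=40.7 x=11.6 z=74.5 Fs=-1.7 Fx=3.4 Fz=4.7
20.32 s=41.5 x=11.6 z=74.5 Fs=-1.6 Fx=3.0 Fz=4.7
20.45 s=42.5 x=11.5 z=74.5 Fs=-1.9 Fx=3.4 Fz=5.8
20.58 s=43.4 x=11.6 z=74.5 Fs=-1.7 Fx=2.5 Fz=5.7
20.7 s=43.9 x=11.6 z=74.5 Fs=-3.0 Fx=2.7 Fz=5.6
20.82 s=44.3 x=11.5 z=74.5 Fs=-4.7 Fx=3.1 Fz=5.7
20.95 s=44.8 x=11.6 z=74.5 Fs=-4.8 Fx=3.4 Fz=4.8
21.08 s=45.2 x=11.6 z=74.5 Fs=-6.4 Fx=3.7 Fz=5.3
21.2 s=45.8 x=11.6 z=74.5 Fs=-7.2 Fx=3.5 Fz=5.7
21.32 s=46.3 x=11.5 z=74.5 Fs=-8.5 Fx=2.7 Fz=6.8
21.45 s=46.8 x=11.6 z=74.5 Fs=-8.6 Fx=2.5 Fz=6.3
21.58 s=47.5 x=11.6 z=74.6 Fs=-9.1 Fx=3.4 Fz=6.1
21.7 s=48.2 x=11.5 z=74.5 Fs=-9.7 Fx=3.3 Fz=6.6
21.82 s=49.0 x=11.6 z=74.6 Fs=-9.8 Fx=1.8 Fz=6.8
21.95 s=49.9 x=11.6 z=74.6 Fs=-10.8 Fx=2.5 Fz=7.0
22.08 s=51.0 x=11.6 z=74.6 Fs=-9.0 Fx=1.5 Fz=6.6
22.2 s=52.2 x=11.6 z=74.5 Fs=-7.9 Fx=1.8 Fz=6.0
22.32 s=53.9 x=11.5 z=74.6 Fs=-6.8 Fx=3.2 Fz=6.1
22.45 s=55.8 x=11.5 z=74.6 Fs=-5.5 Fx=2.6 Fz=5.5
22.58 s=57.8 x=11.5 z=74.5 Fs=-3.3 Fx=2.4 Fz=4.8
22.7 s=59.8 x=11.5 z=74.5 Fs=-1.5 Fx=1.9 Fz=5.0
22.82 s=61.4 x=11.5 z=74.5 Fs=-1.6 Fx=3.7 Fz=5.3
```

```bash
{ 
python3 -m handwheel '[[0,0,-0.001,0,0,0,0]]'
python3 -m handwheel '[[0,0,-0.001,0,0,0,0]]'
python3 -m handwheel '[[0,0,-0.001,0,0,0,0]]'
python3 -m handwheel '[[0,0,-0.001,0,0,0,0]]'
python3 -m handwheel '[[0,0,-0.001,0,0,0,0]]'
python3 -m handwheel '[[0,0,-0.001,0,0,0,0]]'
python3 -m handwheel '[[0,0,-0.001,0,0,0,0]]'
python3 -m handwheel '[[0,0,-0.001,0,0,0,0]]'
python3 -m handwheel '[[0,0,-0.001,0,0,0,0]]'
python3 -m handwheel '[[0,0,-0.001,0,0,0,0]]'
python3 -m handwheel '[[0,0,-0.001,0,0,0,0]]'
python3 -m handwheel '[[0,0,-0.001,0,0,0,0]]'
python3 -m handwheel '[[0,0,-0.001,0,0,0,0]]'
python3 -m handwheel '[[0,0,-0.001,0,0,0,0]]'
python3 -m handwheel '[[0,0,-0.001,0,0,0,0]]'
python3 -m handwheel '[[0,0,-0.001,0,0,0,0]]'
python3 -m handwheel '[[0,0,-0.001,0,0,0,0]]'
python3 -m handwheel '[[0,0,-0.001,0,0,0,0]]'
python3 -m handwheel '[[0,0,-0.001,0,0,0,0]]'
python3 -m handwheel '[[0,0,-0.001,0,0,0,0]]'
} | python3 f.py
```

```text
22.95 s=61.5 x=11.4 z=74.5 Fs=1.0 Fx=2.3 Fz=5.6
23.08 s=60.7 x=11.5 z=74.5 Fs=1.3 Fx=2.8 Fz=4.2
23.2 s=59.8 x=11.6 z=74.5 Fs=2.7 Fx=3.0 Fz=5.5
23.32 s=59.1 x=11.6 z=74.5 Fs=4.8 Fx=3.1 Fz=4.9
23.45 s=58.5 x=11.6 z=74.6 Fs=6.8 Fx=2.5 Fz=3.7
23.58 s=58.1 x=11.5 z=74.5 Fs=6.6 Fx=2.2 Fz=5.4
23.7 s=57.5 x=11.5 z=74.5 Fs=7.6 Fx=2.1 Fz=3.6
23.82 s=57.0 x=11.5 z=74.5 Fs=8.3 Fx=3.1 Fz=4.7
23.95 s=56.4 x=11.5 z=74.5 Fs=8.7 Fx=2.7 Fz=3.9
24.08 s=55.7 x=11.5 z=74.6 Fs=9.4 Fx=2.6 Fz=4.1
24.2 s=54.9 x=11.6 z=74.6 Fs=9.3 Fx=2.0 Fz=4.4
24.32 s=54.1 x=11.6 z=74.6 Fs=10.0 Fx=3.1 Fz=4.8
24.45 s=52.9 x=11.6 z=74.6 Fs=8.9 Fx=2.1 Fz=4.3
24.58 s=51.7 x=11.6 z=74.6 Fs=8.5 Fx=3.0 Fz=4.5
24.7 s=50.2 x=11.6 z=74.6 Fs=7.1 Fx=1.9 Fz=5.0
24.82 s=48.4 x=11.6 z=74.6 Fs=6.4 Fx=2.0 Fz=5.1
24.95 s=46.2 x=11.6 z=74.6 Fs=3.5 Fx=3.4 Fz=5.8
25.08 s=44.3 x=11.6 z=74.5 Fs=1.8 Fx=2.8 Fz=4.7
25.2 s=42.7 x=11.6 z=74.5 Fs=2.3 Fx=2.9 Fz=6.0
25.32 s=41.5 x=11.6 z=74.5 Fs=1.5 Fx=3.1 Fz=5.0
```

```bash
{ 
python3 -m handwheel '[[0,0,0.002,0,0,0,0],[0,0,0.002,0,0,0,0],[0,0,0.002,0,0,0,0],[0,0,0.002,0,0,0,0],[0,0,0.002,0,0,0,0],[0,0,0,0,0,0,0]]'
python3 -m handwheel '[[0,0,0,0,0,0,0],[0,0,0,0,0,0,0]]'
python3 -m handwheel '[[0,0,0,0,0,0,0],[0,0,0,0,0,0,0]]'
} | python3 f.py
```

```text
26.08 s=46.9 x=11.6 z=74.5 Fs=-6.7 Fx=2.3 Fz=6.8
26.32 s=47.0 x=11.6 z=74.6 Fs=-6.0 Fx=2.5 Fz=6.8
26.58 s=47.0 x=11.6 z=74.6 Fs=-6.5 Fx=2.7 Fz=6.9
```

```bash
{ 
python3 -m handwheel '[[0,0,0.002,0,0,0,0],[0,0,0.001,0,0,0,0],[0,0,0,0,0,0,0]]'
python3 -m handwheel '[[0,0,0.001,0,0,0,0],[0,0,0,0,0,0,0]]'
python3 -m handwheel '[[0,0,0,0,0,0,0],[0,0,0,0,0,0,0]]'
} | python3 f.py
```

```text
26.95 s=48.6 x=11.6 z=74.5 Fs=-8.4 Fx=1.4 Fz=7.5
27.2 s=49.8 x=11.6 z=74.5 Fs=-7.3 Fx=1.7 Fz=6.8
27.45 s=49.9 x=11.6 z=74.5 Fs=-8.4 Fx=2.0 Fz=7.1
```

```bash
{ 
python3 -m handwheel '[[0,0,0.001,0,0,0,0],[0,0,0,0,0,0,0]]'
python3 -m handwheel '[[0,0,0.0004,0,0,0,0],[0,0,0,0,0,0,0],[0,0,0,0,0,0,0]]'
} | python3 f.py
```

```text
27.7 s=50.6 x=11.6 z=74.6 Fs=-9.2 Fx=1.7 Fz=7.8
28.08 s=50.7 x=11.5 z=74.5 Fs=-9.9 Fx=2.6 Fz=7.6
```

```bash
{ 
python3 -m handwheel '[[0,0,0.0007,0,0,0,0],[0,0,0,0,0,0,0],[0,0,0,0,0,0,0]]'
} | python3 f.py
```

```text
28.45 s=52.1 x=11.6 z=74.5 Fs=-7.8 Fx=1.2 Fz=6.8
```

```bash
{ 
python3 -m handwheel '[[0,0,-0.002,0,0,0,0],[0,0,0,0,0,0,0]]'
python3 -m handwheel '[[0,0,-0.0015,0,0,0,0],[0,0,0,0,0,0,0]]'
} | python3 f.py
```

```text
28.7 s=51.9 x=11.5 z=74.5 Fs=-4.4 Fx=1.9 Fz=6.3
28.95 s=51.8 x=11.5 z=74.6 Fs=-2.3 Fx=1.5 Fz=6.2
```

```bash
{ 
python3 -m handwheel '[[0,0,-0.0012,-0.0003,0,0,0],[0,0,0,0,0,0,0],[0,0,0,0,0,0,0]]'
python3 -m handwheel '[[0.024,0,0,0,0,0,0],[0.024,0,0,0,0,0,0]]'
python3 -m handwheel '[[0.06,0,0,0,0,0,0],[0.06,0,0,0,0,0,0],[0.06,0,0,0,0,0,0],[0.06,0,0,0,0,0,0]]'
} | python3 f.py
python3 -m handwheel '[[0.06,0,0,0,0,0,0]]'
```

```text
29.32 s=51.7 x=11.5 z=74.6 Fs=-3.9 Fx=2.1 Fz=3.4
29.58 s=53.4 x=9.9 z=73.6 Fs=0.1 Fx=0.2 Fz=-0.0
30.08 s=52.9 x=11.8 z=74.8 Fs=0.3 Fx=-0.4 Fz=0.9
time: 30.2
position: [0.5299, 0.144, 0.0748]
tool_rot: [-0.248, 3.132, 0.0]
ft_force: [0.4, 0.4, -0.3]
grip_width: 0.672
grip_force: 0.0
```

```bash
python3 -m handwheel '[[0.06,0,0,-0.015,0,0,0],[0.06,0,0,-0.025,0,0,0],[0.06,0,0,-0.03,0,0,0],[0.06,0,0,-0.03,0,0,0],[0.0,0,0,0,0,0,0],[0.0,0,0,0,0,0,0],[0.0,0,0,0,0,0,0],[0.0,0,0,0,0,0,0]]' | python3 f.py
python3 - <<'E'
from h import *
import cv2
s=ctrl.get_state();c=ctrl.camera_info("wrist");im,d=ctrl.get_image("wrist");cv2.imwrite("pics/w3.png",im)
m=cv2.inRange(cv2.cvtColor(im,cv2.COLOR_BGR2HSV),(0,140,120),(8,255,255));m[:,400:]=0
n,l,st,ce=cv2.connectedComponentsWithStats(m)
C=np.array([.5266,.0899]);y=np.array([-.1576,.9875]);x=np.array([y[1],-y[0]])
for i in range(1,n):
    if st[i,4]>20:
        q=bp("w",ce[i],.081,c)[:2];print(st[i],ce[i],q,1e3*x@(q-C),1e3*y@(q-C))
print(s["position"],s["grip_width"])
E
```

```text
31.2 s=52.8 x=11.3 z=174.0 Fs=0.0 Fx=0.4 Fz=-0.4
[202 114  10   3  30] [206.5 115. ] [0.46307792 0.08963678] -62.769535119008665 9.751151235411045
[246 142  18  17 233] [254.46781116 149.73390558] [0.48587576 0.13449475] -33.1870583437386 50.455460561810526
[ 72 257  23  16 299] [ 83.         265.11705686] [ 0.62705118 -0.01734649] 82.29349495578604 -121.73701833051513
[0.52937263 0.14380568 0.17399661] 0.31922235291075346
```

View pics/w3.png

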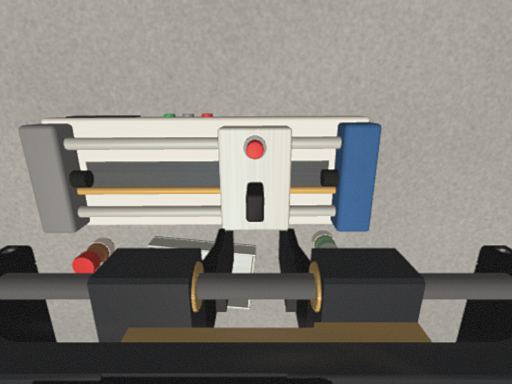

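The wrist view shows the pin up at (254,150) and the fin clear of the fingers. Next I'll check the carriage position against the first images from the fixed cameras.

Run:
```python
from h import *
import cv2
C=np.array([.5266,.0899]);y=np.array([-.1576,.9875]);x=np.array([y[1],-y[0]])
for n in("top","side"):
    for im in(cv2.imread(f"pics/{n}1.png"),ctrl.get_image(n)[0]):
        m=cv2.inRange(cv2.cvtColor(im,cv2.COLOR_BGR2HSV),(0,120,80),(8,255,255))|cv2.inRange(cv2.cvtColor(im,cv2.COLOR_BGR2HSV),(172,120,80),(180,255,255))
        k,l,st,ce=cv2.connectedComponentsWithStats(m)
        for i in range(1,k):
            q=bp(n,ce[i],.080,)[:2]-C
            if st[i,4]>8 and -.05<x@q<-.015 and abs(y@q)<.1: print(n,st[i],ce[i],1e3*x@q,1e3*y@q)
```

```text
top [258 239   6   7  33] [260.48484848 241.60606061] -32.91518833284674 -67.96156475376324
top [199 248   7   7  40] [202.2   250.925] -33.92291487498788 50.97583261865215
side [197 206   9  12  85] [201.04705882 211.50588235] -31.53858122528255 -80.09247481865714
side [188 171   7  11  70] [191.04285714 176.2       ] -31.474233013407396 38.491842270352365
```

```bash
python3 -m handwheel '[[0.0,0.0225,-0.0007,0,0,0,0],[0.0,0.0232,-0.0007,0,0,0,0],[0.0,0,0,0,0,0,0],[0.0,0,0,0,0,0,0]]' | python3 f.py
python3 -m handwheel '[[0.0,0,0,0.03,0,0,0],[0.0,0,0,0.03,0,0,0],[0.0,0,0,0.02,0,0,0],[0,0,0,0,0,0,0],[0,0,0,0,0,0,0]]' | python3 f.py
python3 - <<'E'
from bench import ctrl
import cv2
print(ctrl.get_state()["grip_width"])
im,d=ctrl.get_image("wrist");cv2.imwrite("pics/w4.png",im)
E
```

```text
31.85 s=51.6 x=-33.2 z=175.0 Fs=0.2 Fx=0.3 Fz=0.0
32.48 s=51.5 x=-32.9 z=95.6 Fs=-0.5 Fx=0.3 Fz=1.0
0.00774681349993183
```

View pics/w4.png

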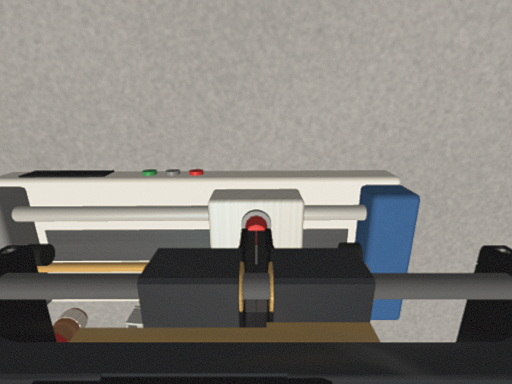

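The shut fingertips stand above the pin at (257,225). I'll press down in small steps.

```bash
{ python3 -m handwheel '[[0.0,0.0013,0,0.005,0,0,0],[0.0,0,0,0.005,0,0,0],[0,0,0,0,0,0,0]]'
python3 -m handwheel '[[0,0,0,0.002,0,0,0],[0,0,0,0,0,0,0]]'
python3 -m handwheel '[[0,0,0,0.002,0,0,0],[0,0,0,0,0,0,0]]'
python3 -m handwheel '[[0,0,0,0.002,0,0,0],[0,0,0,0,0,0,0]]'
python3 -m handwheel '[[0,0,0,0.002,0,0,0],[0,0,0,0,0,0,0]]'
python3 -m handwheel '[[0,0,0,0.002,0,0,0],[0,0,0,0,0,0,0]]'; } | python3 f.py
```

```text
32.9 s=51.5 x=-35.6 z=84.4 Fs=1.1 Fx=0.2 Fz=0.1
33.15 s=51.5 x=-35.2 z=82.8 Fs=-0.0 Fx=-0.4 Fz=0.2
33.4 s=51.5 x=-35.1 z=81.0 Fs=0.1 Fx=-0.3 Fz=2.1
33.65 s=51.5 x=-35.1 z=78.8 Fs=-0.2 Fx=-0.3 Fz=3.0
33.9 s=51.5 x=-35.1 z=76.7 Fs=0.5 Fx=-0.2 Fz=1.9
34.15 s=51.5 x=-35.1 z=74.7 Fs=0.1 Fx=0.9 Fz=2.1
```

```bash
{ 
python3 -m handwheel '[[0,0,0,0.001,0,0,0],[0,0,0,0,0,0,0]]'
python3 -m handwheel '[[0,0,0,0.001,0,0,0],[0,0,0,0,0,0,0]]'
python3 -m handwheel '[[0,0,0,0.0005,0,0,0],[0,0,0,0,0,0,0],[0,0,0,0,0,0,0]]'; } | python3 f.py
```

```text
34.4 s=51.6 x=-35.0 z=74.4 Fs=-0.6 Fx=-2.6 Fz=6.7
34.65 s=51.6 x=-35.0 z=74.3 Fs=-1.0 Fx=-3.9 Fz=13.7
35.02 s=51.6 x=-35.0 z=74.2 Fs=-1.0 Fx=-5.7 Fz=17.0
```

```bash
python3 -m handwheel '[[0,0,0,-0.005,0,0,0],[0,0,0,-0.02,0,0,0],[0,0,0,-0.04,0,0,0],[0,0,0,-0.05,0,0,0],[0,0,0,0,0,0,0],[0,0,0,0,0,0,0],[0,0,0,0,0,0,0]]'| python3 f.py
python3 - <<'E'
from h import *
import cv2
im,d=ctrl.get_image("wrist");t,_=ctrl.get_image("top")
cv2.imwrite("pics/end.png",np.vstack([im[90:330],cv2.resize(t[150:285,120:325],(512,337))]))
E
```

```text
35.9 s=51.4 x=-36.4 z=185.6 Fs=-0.4 Fx=-0.3 Fz=-0.5
```

View pics/end.png

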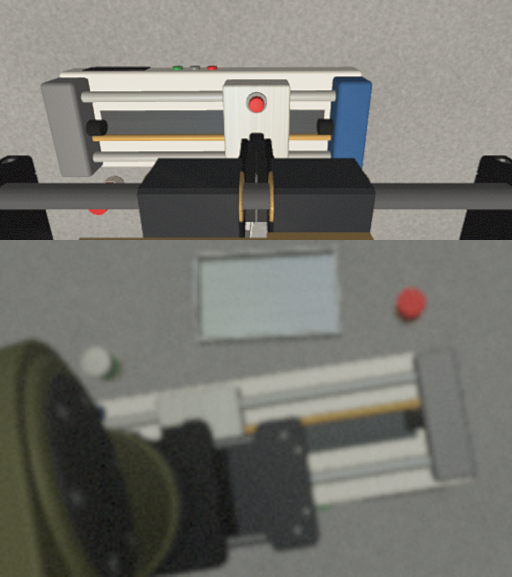

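The pin is down at (257,104) in the wrist half of the picture. The carriage stands where I left it, the vials and tray haven't moved, and the hand is clear.

```bash
python3 -c "
from bench import ctrl
print(ctrl.close_job())"
```

```text
the job is handed in; nothing more can be done
None
```

The job is handed in: I stroked the carriage gently to the blue bumper and then the grey, left it about 52 mm from mid travel towards blue, in the middle of the sticky spot (to about 1 mm), and pushed the pin to its hard stop there; the hand is clear, and the vials and tray were not touched.

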